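Press a runner home in the dowelling jig and hold it

TASK

Pick up the loose T-shaped wooden runner and lay it flat, rib up, between the rails of the dowelling jig, clear of the spring plunger; then slide it along the channel against the plunger until its end bears firmly on the steel stop, ready for drilling. Finish while still holding it there, pressed against the stop: do not let go, or the spring pushes it back. Leave the paste pot, the jar and the tape measure where they are.

Things in the scene. Friction and masses are not known exactly. Their poses are not given: they have to be found in the camera images.
- runner: Loose wooden runner, an upside-down T in section: sole 100 x 56 x 18 mm, rib 28 mm thick and 40 mm high along the middle of its whole length; 58 mm high in all, about 0.22 kg. Origin: centre of the underside. x along its length, y across, z up through the rib. Both ends alike. Starts on the bench, rib up. Grip it by the rib.
- jig: Dowelling jig fixed to the bench: base 240 x 110 x 20 mm, two rails 16 mm high above it (97 mm over their outsides), tops bevelled, channel 61 mm wide, open above and at the -x end. Origin: on the bench, mid-channel. x along the channel to the stop (within 0.4 rad of world x), y across, z up. Floor at z = 20 mm, rails from x = -110 to 85 mm.
- stop: Hard stop at the jig's +x end, fixed: two steel posts 36 mm wide, 50 mm high above the channel floor, 20 mm apart for the plunger. Same origin and axes as the jig; the face for the runner's end is the plane x = 85 mm, so that a runner on the stop has its origin at x = 35 mm. Rubbing on the floor adds to the spring's force (several N if also pressed down); the force rises steeply once the stop is met.
- stop_face (a point): Middle of the foot of the stop's face, on the channel floor (jig x = 85, y = 0, z = 20 mm). Axes as the jig's.
- plunger (a joint): Sprung steel plunger, 15 mm thick, through the stop's slot 32 mm above the channel floor; meets the end of the rib. 0 = free, nose 14 mm before the stop's face (first touched with the runner's origin at jig x = 21 mm); grows (m) as pushed in to +x; about 0.014 with the runner on the stop. It pushes back with 3 N at first, 6.5 N at the stop.
- paste_pot: Small round cream paste pot, 45 mm across, 34 mm high, loose, at the left, nearer the robot than the runner. Origin: centre of the underside. Leave alone.
- jar: Clear round jar with a blue lid, 64 mm across, 88 mm high, loose, to the left of the runner. Origin: centre of the underside. Leave alone.
- measure: Yellow tape measure, 61 x 76 x 66 mm, loose, at the right near the robot. Origin: centre of the underside. Leave alone.

How it is judged:
On the way:
1. the runner lies flat and square between the rails, rib up, with the plunger still free (z of runner in the frame of jig between 0.0175 and 0.023 m and y of runner in the frame of jig between -0.005 and 0.005 m and angle between the x axis of runner and the x axis of jig, either way round below 0.06 rad and angle between the z axis of runner and the z axis of jig, either way round below 0.05 rad and angle between runner's own z axis and vertical below 0.05 rad and x of runner in the frame of jig between -0.08 and 0.024 m and value of joint plunger below 0.0025 m), for 0.2 s.
At the end, for the whole second after the job is handed in: The robot's fingers are still on the runner (more than 1 N) and hold it at rest against the steel stop (more than 1.5 N between runner and stop, plunger pushed in more than 12.5 mm); the runner is flat on the channel floor (within 3 mm, 0.05 rad), rib up, between the rails (5 mm, 0.06 rad) (z of runner in the frame of jig between 0.0175 and 0.023 m and y of runner in the frame of jig between -0.005 and 0.005 m and angle between the x axis of runner and the x axis of jig, either way round below 0.06 rad and angle between the z axis of runner and the z axis of jig, either way round below 0.05 rad and angle between runner's own z axis and vertical below 0.05 rad and x of runner in the frame of jig above 0.033 m and value of joint plunger above 0.0125 m and contact force between runner and stop above 1.5 N and contact force between the fingers and runner above 1 N and linear speed of runner below 0.02 m/s); the arm keeps its last pose, push and grip.
It fails at once if a bystander (paste_pot) is moved by more than 30 mm (distance of paste_pot from where it was at the start of the episode above 0.03 m).
It fails at once if a bystander (jar) is moved by more than 30 mm (distance of jar from where it was at the start of the episode above 0.03 m).
It fails at once if a bystander (measure) is moved by more than 30 mm (distance of measure from where it was at the start of the episode above 0.03 m).
It also fails if it takes over 51 s, if anything falls off the work surface, if the arm or the gripper's body presses on something with over 40 N, if the wrist force passes 120 N, or if a joint passes its speed limit or range.

ROBOT

A 6-joint arm with a two-finger parallel gripper is mounted at the origin on a cart in front of the work surface, level with it; the furniture and walls round the work are solid. World frame = base frame: x ahead of the robot, y to its left, z up, the work surface at z = 0. Lengths are in m, angles in rad, forces in N, time in s.
With the tool pointing down it reaches from about 0.275 to 0.875 m from the base axis. Payload 12.5 kg.
Tool frame: the origin (TCP) lies midway between the tips of the shut fingers; the grasp point (between the pads) lies 19 mm behind it; z points along the fingers, y is the line along which they close (so a half turn about z gives the same grasp; the last joint's range is limited). The gripper opens to 85 mm and grips with 20 to 120 N. Pads are 22 mm wide; open, the fingers measure 114 mm over their backs; the gripper's body (76 mm by 85 mm) begins 54 mm behind the grasp point. The pads swing forward as they close: fully open they stand 13 mm farther back than shut.
Start: joints at [1.129, 0.351, 1.652, -0, 1.139, -0.085], TCP at [0.192, 0.515, 0.231] pointing down, gripper open.
Joint ranges: [-2.75, 2.75], [-0.79, 2.1], [0.01, 2.65], [-1.57, 4.71], [0.07, 3.14], [-2.87, 2.87]. Speed limits (rad/s): [2.22, 2.22, 2.79, 3.14, 3.14, 3.14].

INTERFACE

Orientations are given as a rotation vector (axis times angle).
In Python, from station import env, optics, workorder gives the robot as it stands. The module is installed in compiled form; this text tells all that it offers.
- The arm moves only by the tool play_rows, never from a script. Its argument "motion" is a list that holds one entry, the list of rows, each a list of 7 numbers: the shift along the tool's x, y, z in cm, then the turn, a rotation vector about the tool's x, y, z in degrees, then the gripper command: -1 is fully open, 1 is shut, values between are in proportion. In form: [[[tx, ty, tz, rx, ry, rz, hand], ...]]. A call has 1 to 12 rows; each row is the pose to reach, as a shift and turn from the pose commanded when the call began, along the tool's axes at that moment; what a row does not reach only later rows make up. A row lasts 1/8 s, in which the tool goes at most 62.5 mm and 10.7 degrees, less where a joint would pass 70% of its speed; a pose out of reach is approached as far as the arm can. A call with a gripper value outside its range is refused whole. The fingers move at their own pace and stop on an object; "grip_force" is the grip in N (left out, the last holds). Time passes only in rows, so rows that repeat a pose let the fingers close. It gives the time, the measured TCP pose, the force, the opening and the grip force at its end, in the units of the state.
- env.get_state(): the state, without advancing time (a new reading comes with each control period).
- optics.capture(name): name is "scene" or "top" or "wrist"; returns a dict with "image" (480x640x3 uint8, blue, green, red), "range_z" (480x640 float32, m along the optical axis (not along the pixel's ray), 0 where there is no reading), "intrinsics" (3x3 intrinsics, pixels), "eye" and "orientation" of the camera in the world; the wrist camera has in their place "tool_from_camera" (4x4, takes a point from camera to tool coordinates, whose origin is the TCP and whose axes are the flange's). Camera axes: x right, y down, z forward; pixel columns grow to the right and rows downward; lengths in m; the calibration is good to about 2 mm. A picture is of the moment at which its call begins: read the wrist's pose just before it.
- workorder.close_job(): hands the job in; it is judged then, once.
The state is a dict: "clock": time; "joints": joint angles; "dq": joint speeds; "joint_torque": joint torques, N m; "eef_pos": TCP position; "tcp_rot": TCP orientation; "wrist_force": force on the tool from outside, world axes, zero at the start; "torque": the same for the moment, N m; "finger_gap": finger opening in m; "gripper_force": force on a finger pad.
Only numpy, scipy, OpenCV 4.12 (cv2) and the standard library are available. Lean on these libraries where they do the work, as an engineer would, in place of code of your own. Each camera call takes 0.05 s, during which the arm holds its last target. There are 200 camera calls.

## Working session

There is one attempt and no reset: what is moved stays moved. The work goes in short steps, Python scripts to look and compute and a tool call to move; the robot and the scene stay as the last step left them, time stands still between calls to the robot, and variables do not carry over. Pictures are saved under pics/ and viewed, at most 10 in all, crops included, and the job is handed in when it is done.

Besides the shell and the picture viewer there is one more tool, called after "Call:" as name(argument=value, ...), one argument or row to a line, values as JSON. play_rows: Moves the arm, as the interface text tells. Its arguments: {"type":"object","properties":{"motion":{"type":"array","items":{"type":"array","items":{"type":"array","items":{"type":"number"}}}},"grip_force":{"type":"number"}},"required":["motion"]}

```bash
mkdir -p pics; cat > h.py <<'E'
import numpy as np, cv2
from scipy.spatial.transform import Rotation as R
from station import env, optics, workorder
def cap(n):
    s=env.get_state(); c=optics.capture(n); K=np.array(c["intrinsics"])
    if n=="wrist":
        T=np.array(c["tool_from_camera"]); Rt=R.from_rotvec(s["tcp_rot"]).as_matrix()
        c["R"]=Rt@T[:3,:3]; c["t"]=Rt@T[:3,3]+np.array(s["eef_pos"])
    else:
        o=np.array(c["orientation"]); c["t"]=np.array(c["eye"])
        c["R"]=o if o.shape==(3,3) else (R.from_rotvec(o) if o.size==3 else R.from_quat(o)).as_matrix()
    v,u=np.mgrid[0:480,0:640]; z=c["range_z"]
    ray=np.stack([(u-K[0,2])/K[0,0],(v-K[1,2])/K[1,1],np.ones_like(z)],-1)
    c["ray"]=ray@c["R"].T; c["P"]=c["ray"]*z[...,None]+c["t"]
    return c
E
python3 - <<'E'
from h import *
for n in ("top","scene"):
    c=cap(n); cv2.imwrite(f"pics/{n}0.png",c["image"]); np.savez(f"{n}0.npz",P=c["P"],im=c["image"],ray=c["ray"],t=c["t"])
    print(n,c["t"],c["R"],c["orientation"] if n=="top" else "")
print(env.get_state())
E
```

```text
top [0.37590276 0.18406678 1.30565203] [[ 0.0267063  -0.99408919  0.10523045]
 [-0.9996308  -0.02708456 -0.002167  ]
 [ 0.00500432 -0.10513373 -0.9944455 ]] [-2.19799859  2.13949611 -0.11829488]
scene [-0.05527855 -0.48349386  0.77836517] [[ 0.77305118 -0.39516385  0.49622314]
 [-0.63419229 -0.49854486  0.59097644]
 [ 0.01385697 -0.77155593 -0.63601056]] 
{'clock': 0.1, 'joints': array([ 1.12940448e+00,  3.51207114e-01,  1.65239883e+00,  1.30031509e-05,
        1.13912091e+00, -8.46050330e-02]), 'dq': array([-8.75655162e-05, -2.63529403e-03, -8.91473478e-04,  2.16646818e-03,
        3.01205053e-04,  3.13277661e-04]), 'joint_torque': array([-5.78655436e-04, -5.06838512e+01, -2.91870832e+01, -1.01368225e-04,
        2.78971194e-03,  3.94381300e-05]), 'eef_pos': array([0.1919331 , 0.51507919, 0.23078398]), 'tcp_rot': array([-5.57425548e-01, -3.09143235e+00,  1.71534412e-03]), 'wrist_force': array([0.55601947, 0.37744773, 0.21285086]), 'torque': array([-0.00040573,  0.01290449,  0.02893266]), 'gripper_force': 0.0, 'finger_gap': 0.08552154167019534}
```

View pics/top0.png

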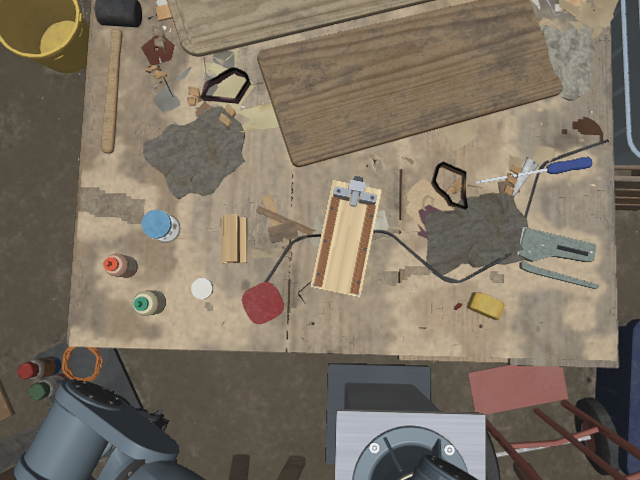

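View pics/scene0.png

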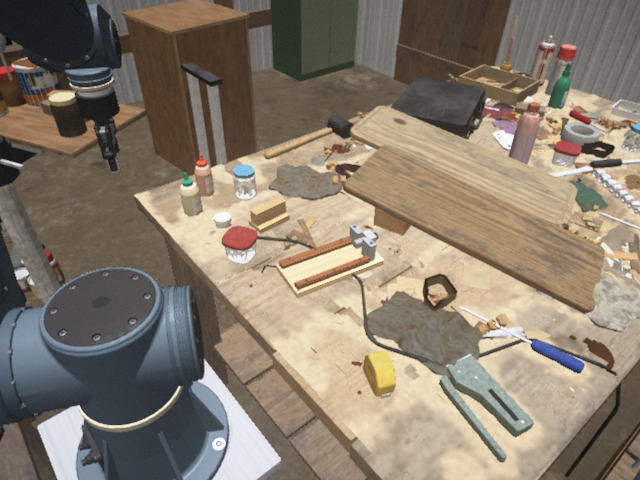

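The top view shows the runner at about (234,238) and the jig at (345,237), with its stop towards the top of the picture. The jar is at (160,225), the pot at (202,288), and the red-lidded object at (262,303).

```bash
python3 - <<'E'
from h import *
d=np.load("top0.npz"); P=d["P"]
print("bench z",np.median(P[200:300,270:290,2]))
def rect(name,u0,u1,v0,v1,z0,z1):
    Q=P[v0:v1,u0:u1].reshape(-1,3); Q=Q[(Q[:,2]>z0)&(Q[:,2]<z1)]
    r=cv2.minAreaRect((Q[:,:2]*1000).astype(np.float32)); print(name,len(Q),np.round(r[0],1),np.round(r[1],1),round(r[2],2),"zmed",round(float(np.median(Q[:,2])),4),"zmax",Q[:,2].max())
rect("rib",212,258,200,275,.048,.068)
rect("runner",212,258,200,275,.010,.068)
rect("jig base",300,390,170,305,.010,.06)
rect("rails",300,390,170,305,.029,.042)
rect("floor",300,390,170,305,.015,.025)
rect("stop",300,390,170,305,.05,.09)
rect("redlid",238,290,275,330,.02,.2)
rect("jar",135,185,200,250,.02,.2)
rect("pot",188,216,275,303,.015,.2)
# zoom picture
im=d["im"][150:320,180:400]; cv2.imwrite("pics/z.png",cv2.resize(im,None,fx=3.5,fy=3.5,interpolation=cv2.INTER_CUBIC))
E
```

```text
bench z 0.002809598247401013
rib 659 [509.4 392.5] [100.2  28.6] 2.26 zmed 0.0566 zmax 0.06482827479880027
runner 1225 [502.2 392.1] [114.8  55.8] 2.95 zmed 0.0523 zmax 0.06482827479880027
jig base 5363 [525.  151.5] [190.1 272.9] 80.35 zmed 0.0209 zmax 0.059958044652275166
rails 1461 [511.5 150.6] [ 96.9 212.1] 79.95 zmed 0.0347 zmax 0.04188599391838532
floor 3287 [522.1 152.3] [170.  257.6] 65.38 zmed 0.0194 zmax 0.024996082518695673
stop 632 [606.9 134.4] [70.6 76.7] 31.32 zmed 0.066 zmax 0.07704880702347139
redlid 1334 [379.2 322.3] [87.1 79.3] 27.89 zmed 0.0622 zmax 0.07306062951957992
jar 946 [530.6 542.2] [62.1 61.7] 14.07 zmed 0.0856 zmax 0.0947827460242292
pot 377 [402.1 454.4] [42.5 44.7] 0.97 zmed 0.0326 zmax 0.039165394318515956
```

View pics/z.png

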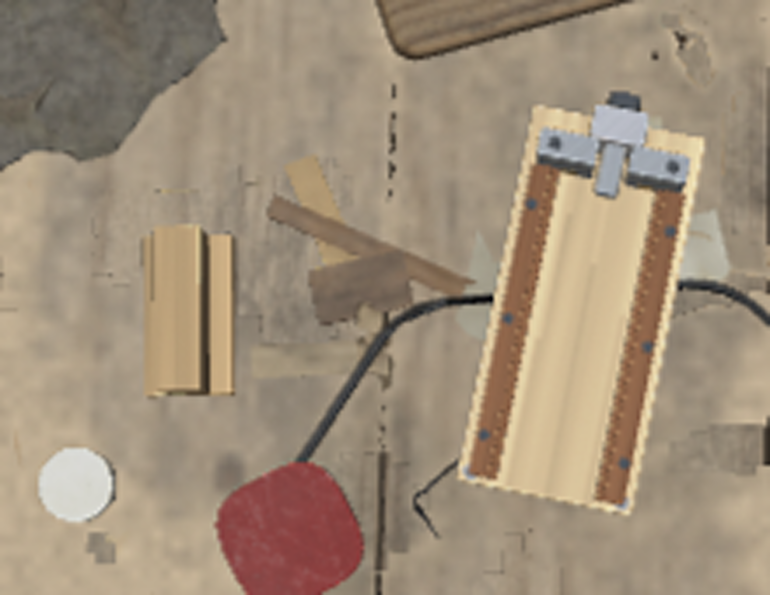

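```bash
cat >> h.py <<'E'
def plan(x,y,z,yaw_y):
    """row for TCP target, tool down, tool y axis at world angle yaw_y (deg, mod 180)"""
    s=env.get_state(); A=R.from_rotvec(s["tcp_rot"]).as_matrix(); d=A.T@(np.array([x,y,z])-s["eef_pos"])
    cur=np.degrees(np.arctan2(A[1,1],A[0,1])); a=np.radians(cur+(yaw_y-cur+90)%180-90)
    ty=np.array([np.cos(a),np.sin(a),0]); tz=np.array([0,0,-1.]); B=np.stack([np.cross(ty,tz),ty,tz],1)
    print("row",np.round(d*100,2),np.round(R.from_matrix(A.T@B).as_rotvec(degrees=True),2))
E
python3 -c "
from h import *
plan(.48,.392,.26,92.3)"
```

```text
row [-31.29  -1.47  -2.92] [-6.000e-02 -2.000e-02 -2.274e+01]
```

Call:
play_rows(
  motion=[
    [[-31.3,-1.5,-2.9,0,0,-22.7,-1],[-31.3,-1.5,-2.9,0,0,-22.7,-1],[-31.3,-1.5,-2.9,0,0,-22.7,-1],[-31.3,-1.5,-2.9,0,0,-22.7,-1],[-31.3,-1.5,-2.9,0,0,-22.7,-1],[-31.3,-1.5,-2.9,0,0,-22.7,-1],[-31.3,-1.5,-2.9,0,0,-22.7,-1],[-31.3,-1.5,-2.9,0,0,-22.7,-1],[-31.3,-1.5,-2.9,0,0,-22.7,-1],[-31.3,-1.5,-2.9,0,0,-22.7,-1]],
  ],
)

```text
clock: 1.35
eef_pos: [0.4794, 0.3925, 0.2604]
tcp_rot: [-0.064, 3.141, 0.0]
wrist_force: [1.0, 0.2, -0.9]
finger_gap: 0.0855
gripper_force: 0.0
```

```bash
python3 - <<'E'
from h import *
c=cap("wrist"); cv2.imwrite("pics/w1.png",c["image"]); np.savez("w1.npz",P=c["P"],im=c["image"],ray=c["ray"],t=c["t"])
print(c["t"],env.get_state()["eef_pos"]); P=c["P"]
def rect(name,x0,x1,y0,y1,z0,z1):
    Q=P[(P[...,0]>x0)&(P[...,0]<x1)&(P[...,1]>y0)&(P[...,1]<y1)&(P[...,2]>z0)&(P[...,2]<z1)&(c["range_z"]>0.1)]
    if len(Q)<20: return print(name,len(Q))
    r=cv2.minAreaRect((Q[:,:2]*1000).astype(np.float32)); print(name,len(Q),np.round(r[0],1),np.round(r[1],1),round(r[2],2),"zmed",round(float(np.median(Q[:,2])),4))
rect("rib",.42,.6,.34,.45,.05,.066)
rect("sole",.42,.6,.34,.45,.012,.022)
rect("runner",.42,.6,.34,.45,.012,.066)
rect("rails",.35,.6,.05,.28,.029,.042)
E
```

```text
[0.39723127 0.38842606 0.40252306] [0.47960928 0.39236078 0.26040423]
rib 2587 [509.2 391.3] [100.   27.2] 2.78 zmed 0.0573
sole 1980 [509.  391.6] [99.8 56.1] 2.62 zmed 0.0173
runner 4738 [487.6 396.3] [ 78.2 153.2] 77.94 zmed 0.0563
rails 6922 [503.2 150.3] [ 98.6 196.8] 79.77 zmed 0.0352
```

View pics/w1.png

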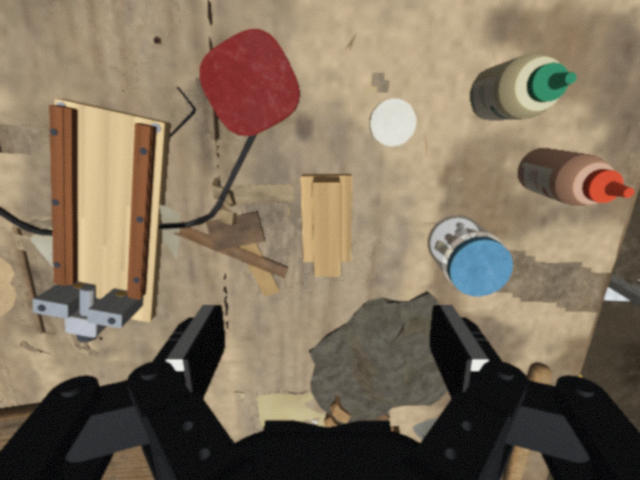

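The runner is seen clearly at about (326,226). Both the rib and the sole give a centre of (509,391.5) mm and a yaw of 2.7°. I'll descend onto it.

```bash
python3 -c "
from h import *
plan(.509,.3915,.10,92.7)
plan(.509,.3915,.026,92.7)"
```

```text
row [-2.93 -0.21 16.04] [ 0.01  0.   -0.4 ]
row [-2.93 -0.21 23.44] [ 0.01  0.   -0.4 ]
```

Call:
play_rows(
  motion=[
    [[-2.9,-0.2,6,0,0,-0.4,-1],[-2.9,-0.2,12,0,0,-0.4,-1],[-2.9,-0.2,16,0,0,-0.4,-1],[-2.9,-0.2,19,0,0,-0.4,-1],[-2.9,-0.2,22,0,0,-0.4,-1],[-2.9,-0.2,23.4,0,0,-0.4,-1],[-2.9,-0.2,23.4,0,0,-0.4,-1],[-2.9,-0.2,23.4,0,0,-0.4,0.2],[-2.9,-0.2,23.4,0,0,-0.4,1],[-2.9,-0.2,23.4,0,0,-0.4,1],[-2.9,-0.2,23.4,0,0,-0.4,1],[-2.9,-0.2,23.4,0,0,-0.4,1]],
  ],
  grip_force=70,
)

```text
clock: 2.9
eef_pos: [0.5096, 0.3914, 0.0271]
tcp_rot: [-0.073, 3.14, 0.001]
wrist_force: [-1.1, -0.7, 6.4]
finger_gap: 0.0271
gripper_force: 70.5
```

Call:
play_rows(
  motion=[
    [[0,0,0,0,0,0,1],[0,0,0,0,0,0,1],[0,0,0,0,0,0,1],[0,0,0,0,0,0,1]],
  ],
)

```text
clock: 3.4
eef_pos: [0.5096, 0.3914, 0.0271]
tcp_rot: [-0.073, 3.14, 0.001]
wrist_force: [-0.7, 0.5, 5.2]
finger_gap: 0.0273
gripper_force: 70.5
```

```bash
python3 -c "
from h import *
plan(.45,.22,.18,79.8)"
```

```text
row [  6.73 -16.84 -15.31] [ 0.05  0.06 12.86]
```

Call:
play_rows(
  motion=[
    [[0,0,-4,0,0,0,1],[0,0,-9,0,0,0,1],[0,0,-15.3,0,0,0,1],[3,-4,-18,0,0,6,1],[7,-8,-18,0,0,12.8,1],[9,-12,-18,0,0,12.8,1],[9,-12,-18,0,0,12.8,1],[9,-12,-18,0,0,12.8,1],[9,-12,-18,0,0,12.8,1]],
  ],
)

```text
clock: 4.53
eef_pos: [0.4252, 0.2677, 0.2061]
tcp_rot: [-0.277, -3.129, -0.0]
wrist_force: [-0.1, -0.0, -2.2]
finger_gap: 0.027
gripper_force: 70.4
```

```bash
cat > m.py <<'E'
import sys
from h import *
c=cap("wrist"); cv2.imwrite(f"pics/{sys.argv[1]}.png",c["image"])
s=env.get_state(); print(s["eef_pos"],s["tcp_rot"],s["finger_gap"]); P=c["P"]
def rect(name,x0,x1,y0,y1,z0,z1):
    Q=P[(P[...,0]>x0)&(P[...,0]<x1)&(P[...,1]>y0)&(P[...,1]<y1)&(P[...,2]>z0)&(P[...,2]<z1)&(c["range_z"]>0.1)]
    if len(Q)<20: return print(name,len(Q))
    r=cv2.minAreaRect((Q[:,:2]*1000).astype(np.float32)); print(name,len(Q),np.round(r[0],1),np.round(r[1],1),round(r[2],2),"zmed",round(float(np.median(Q[:,2])),4))
rect("rails",.35,.63,.05,.23,.031,.04)
rect("base+",.35,.66,.05,.23,.014,.04)
# rail inner edges: scan across jig at fixed jig x using w/ nominal pose
o=np.array([.5155,.1481]); a=np.radians(-10.1); M=np.array([[np.cos(a),np.sin(a)],[-np.sin(a),np.cos(a)]])
J=(P[...,:2]-o)@M.T; z=P[...,2]
for x in np.arange(-.10,.08,.03):
    b=(abs(J[...,0]-x)<.015)&(abs(J[...,1])<.06)
    r=b&(z>.032)&(z<.039); f=b&(z>.012)&(z<.026)&(abs(J[...,1])<.04)
    y=J[...,1]; print(round(x,2),[np.round(np.percentile(q,[2,98])*1e3,1) if len(q)>10 else None for q in (y[r&(y<0)],y[f],y[r&(y>0)])])
b=(z>.055)&(z<.078)&(abs(J[...,1])<.05)&(J[...,0]>.06)&(J[...,0]<.13); print("stop front x",np.percentile(J[...,0][b],[1,3,10,50]) if b.any() else None)
E
python3 m.py w2
```

```text
[0.4250848  0.26764341 0.2060594 ] [-2.76778635e-01 -3.12917901e+00  1.31582000e-04] 0.02721792163468081
rails 3629 [479.5 151.8] [ 92.6 149.9] 79.92 zmed 0.0354
base+ 13900 [516.2 124.5] [144.7 243.3] 82.9 zmed 0.0202
-0.1 [array([-48. , -33.4]), array([-34.3,  34.3]), array([33.2, 43.2])]
-0.07 [array([-48.1, -33.2]), array([-30.9,  26.8]), array([33.1, 43.2])]
-0.04 [array([-48. , -33.4]), array([-30.9,  26.8]), array([33.5, 43. ])]
-0.01 [array([-48.1, -33.5]), array([-30.9,  26.7]), array([32.7, 43.1])]
0.02 [array([-48. , -33.3]), array([-30.9,  24. ]), None]
0.05 [array([-48.3, -40.4]), array([-30.8,   9.7]), None]
stop front x [0.08380306 0.08445456 0.08543777 0.11128215]
```

View pics/w2.png

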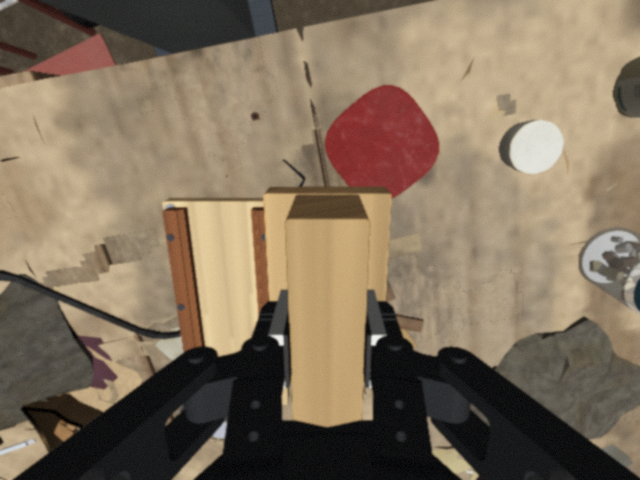

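The jig pose is confirmed at (515.5,148.1) with a yaw of about -10.1°. The runner hangs square in the fingers at columns 265–391, so I'll move above the channel.

```bash
python3 -c "
from h import *
plan(.486,.1534,.206,79.9)
plan(.486,.1534,.075,79.9)"
```

```text
row [-8.000e+00 -1.018e+01  1.000e-02] [-0.01 -0.01 -0.01]
row [ -8.   -10.18  13.11] [-0.01 -0.01 -0.01]
```

Call:
play_rows(
  motion=[
    [[-4,-5,0,0,0,0,1],[-8,-10.2,0,0,0,0,1],[-8,-10.2,4,0,0,0,1],[-8,-10.2,8,0,0,0,1],[-8,-10.2,11.5,0,0,0,1],[-8,-10.2,11.5,0,0,0,1],[-8,-10.2,11.5,0,0,0,1],[-8,-10.2,11.5,0,0,0,1]],
  ],
)

```text
clock: 5.58
eef_pos: [0.4865, 0.1529, 0.0927]
tcp_rot: [0.277, 3.127, 0.001]
wrist_force: [0.0, 0.4, -2.8]
finger_gap: 0.027
gripper_force: 70.4
```

```bash
python3 - <<'E'
from h import *
c=cap("wrist"); P=c["P"]; im=c["image"]; cv2.imwrite("pics/w3.png",im)
s=env.get_state(); print(s["eef_pos"],s["tcp_rot"],s["wrist_force"])
o=np.array([.5155,.1481]); a=np.radians(-10.1); M=np.array([[np.cos(a),np.sin(a)],[-np.sin(a),np.cos(a)]])
J=(P[...,:2]-o)@M.T; z=P[...,2]; h=s["eef_pos"][2]
print("tcp jig",M@(s["eef_pos"][:2]-o))
t=abs(J[...,1])<.045
for n,z0,z1 in (("rib",h+.022,h+.040),("sole",h-.016,h-.002)):
    b=t&(z>z0)&(z<z1)&(J[...,0]<-.045)&(J[...,0]>-.1)
    Q=J[b]
    if len(Q)<20: print(n,len(Q)); continue
    print(n,len(Q),"z",np.median(z[b]),"x",np.percentile(Q[:,0],1))
    for x in (-.075,-.065,-.055):
        q=Q[abs(Q[:,0]-x)<.005,1]
        if len(q): print(x,np.percentile(q,[2,98]))
for x in (-.1,-.09):
    b=(abs(J[...,0]-x)<.005)&(abs(J[...,1])<.06); y=J[...,1]; r=b&(z>.032)&(z<.039)
    print("rails",[np.percentile(q,[2,98]) for q in (y[r&(y<0)],y[r&(y>0)]) if len(q)])
E
```

```text
[0.4863687  0.15286208 0.09259234] [2.77175039e-01 3.12712939e+00 1.09968986e-03] [ 0.03117085 -1.04887536 -3.35430664]
tcp jig [-0.02951497 -0.00042038]
rib 8132 z 0.12274410564602192 x -0.07966805649652597
-0.075 [-0.01455495  0.01183651]
-0.065 [-0.01470263  0.01184171]
-0.055 [-0.01474518  0.01184494]
sole 3929 z 0.08274296123217212 x -0.07960087544741266
-0.075 [-0.02839353  0.02562472]
-0.065 [-0.02882091  0.02597609]
-0.055 [-0.02895391  0.02596658]
rails [array([-0.0479361 , -0.03342703]), array([0.03324723, 0.0479806 ])]
rails [array([-0.04792535, -0.03336831]), array([0.0334753 , 0.04810549])]
```

View pics/w3.png

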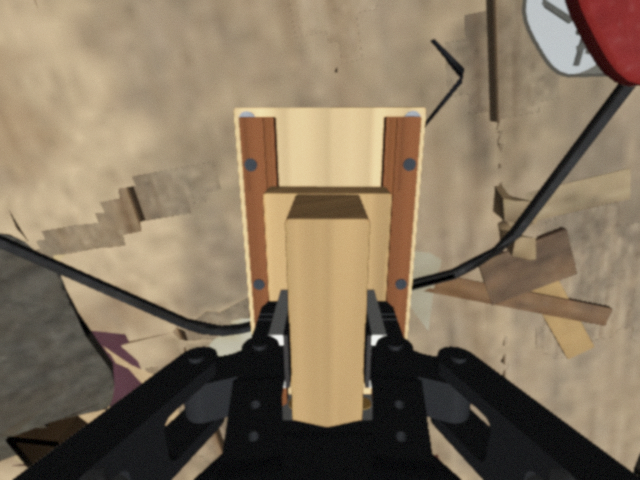

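The wrist view shows the runner over the channel between the rails (columns 245 and 425). It is square and about 1 mm towards jig -y. I'll correct that and lower it.

Call:
play_rows(
  motion=[
    [[0,0.1,1,0,0,0,1],[0,0.1,2,0,0,0,1],[0,0.1,2.8,0,0,0,1],[0,0.1,3.3,0,0,0,1],[0,0.1,3.8,0,0,0,1],[0,0.1,4.2,0,0,0,1],[0,0.1,4.4,0,0,0,1],[0,0.1,4.4,0,0,0,1],[0,0.1,4.4,0,0,0,1]],
  ],
)

```text
clock: 6.75
eef_pos: [0.4859, 0.1536, 0.0474]
tcp_rot: [0.278, 3.129, 0.0]
wrist_force: [-0.5, 0.6, -0.9]
finger_gap: 0.0271
gripper_force: 70.9
```

Call:
play_rows(
  motion=[
    [[0,0,0.05,0,0,0,1],[0,0,0.1,0,0,0,1],[0,0,0.1,0,0,0,1],[0,0,0.1,0,0,0,1]],
  ],
)

```text
clock: 7.25
eef_pos: [0.4859, 0.1536, 0.0474]
tcp_rot: [0.278, 3.129, 0.0]
wrist_force: [-6.1, -1.2, 15.5]
finger_gap: 0.0268
gripper_force: 73.3
```

```bash
cat > chk.py <<'E'
from h import *
c=cap("wrist"); P=c["P"]; cv2.imwrite("pics/w4.png",c["image"])
s=env.get_state()
o=np.array([.5155,.1481]); a=np.radians(-10.1); M=np.array([[np.cos(a),np.sin(a)],[-np.sin(a),np.cos(a)]])
J=(P[...,:2]-o)@M.T; z=P[...,2]; y=J[...,1]; t=M@(s["eef_pos"][:2]-o)
print("tcp jig",t,s["eef_pos"][2],s["tcp_rot"],"F jig",M@s["wrist_force"][:2],s["wrist_force"][2])
for n,z0,z1 in (("rib",.07,.085),("sole",.036,.045)):
    for dx in (-.045,-.035,-.025):
        b=(abs(J[...,0]-t[0]-dx)<.005)&(z>z0)&(z<z1)&(abs(y)<(.02 if n=="rib" else .0305))
        if b.sum()>10: print(n,dx,np.percentile(y[b],[2,98]).round(4),"z",np.median(z[b]).round(4), "z by side",np.median(z[b&(y<0)]).round(4),np.median(z[b&(y>0)]).round(4))
b=(z>.07)&(z<.085)&(abs(y)<.012)&(J[...,0]>t[0]-.07)&(J[...,0]<t[0]); print("rear end x",np.percentile(J[...,0][b],1))
E
python3 chk.py
```

```text
tcp jig [-0.03008255  0.00022106] 0.047355360536818686 [2.77645789e-01 3.12889959e+00 1.25591126e-04] F jig [-7.01081068 -2.27389772] 15.563646697911903
rib -0.045 [-0.014   0.0125] z 0.0775 z by side 0.0775 0.0775
rib -0.035 [-0.0141  0.0125] z 0.0776 z by side 0.0776 0.0776
rib -0.025 [-0.0141  0.0125] z 0.0776 z by side 0.0776 0.0776
sole -0.045 [-0.028   0.0263] z 0.0376 z by side 0.0376 0.0375
sole -0.035 [-0.0282  0.0265] z 0.0376 z by side 0.0376 0.0375
sole -0.025 [-0.0283  0.0264] z 0.0376 z by side 0.0375 0.0376
rear end x -0.08028723889867206
```

The runner lies flat at a rib top of 77.5 mm, about 0.8 mm off centre, and the plunger is free. I'll ease the downward press and slide it.

Call:
play_rows(
  motion=[
    [[0,0,-0.08,0,0,0,1],[0,0.05,-0.08,0,0,0,1],[-1,0.05,-0.08,0,0,0,1],[-2,0.05,-0.08,0,0,0,1],[-3,0.05,-0.08,0,0,0,1],[-4,0.05,-0.08,0,0,0,1],[-4.8,0.05,-0.08,0,0,0,1],[-5.5,0.05,-0.08,0,0,0,1],[-6,0.05,-0.08,0,0,0,1],[-6.3,0.05,-0.08,0,0,0,1],[-6.3,0.05,-0.08,0,0,0,1],[-6.3,0.05,-0.08,0,0,0,1]],
  ],
)

```text
clock: 8.8
eef_pos: [0.5469, 0.1433, 0.0474]
tcp_rot: [-0.277, -3.127, 0.0]
wrist_force: [-9.6, 1.7, 11.6]
finger_gap: 0.027
gripper_force: 72.7
```

```bash
python3 chk.py
```

```text
tcp jig [0.03173526 0.00079386] 0.04739850944334452 [-2.77399327e-01 -3.12704372e+00  3.82234850e-05] F jig [-10.46639467   0.17446054] 11.592846217337575
rib -0.045 [-0.0135  0.013 ] z 0.0774 z by side 0.0774 0.0774
rib -0.035 [-0.0135  0.0131] z 0.0775 z by side 0.0776 0.0775
rib -0.025 [-0.0136  0.013 ] z 0.0775 z by side 0.0776 0.0775
sole -0.045 [-0.0273  0.0268] z 0.0375 z by side 0.0375 0.0375
sole -0.035 [-0.0278  0.027 ] z 0.0375 z by side 0.0376 0.0375
sole -0.025 [-0.0277  0.0271] z 0.0375 z by side 0.0375 0.0375
rear end x -0.018441333885342817
```

Call:
play_rows(
  motion=[
    [[-0.1,0,-0.04,0,0,0,1],[-0.2,0,-0.04,0,0,0,1],[-0.3,0,-0.04,0,0,0,1],[-0.35,0,-0.04,0,0,0,1],[-0.4,0,-0.04,0,0,0,1],[-0.4,0,-0.04,0,0,0,1],[-0.4,0,-0.04,0,0,0,1]],
  ],
)

```text
clock: 9.72
eef_pos: [0.5496, 0.1428, 0.0475]
tcp_rot: [-0.277, -3.124, 0.001]
wrist_force: [-15.4, 2.9, 13.2]
finger_gap: 0.0269
gripper_force: 72.8
```

Call:
play_rows(
  motion=[
    [[-0.1,0,-0.03,0,0,0,1],[-0.15,0,-0.03,0,0,0,1],[-0.2,0,-0.03,0,0,0,1],[-0.2,0,-0.03,0,0,0,1],[-0.2,0,-0.03,0,0,0,1]],
  ],
)

```text
clock: 10.35
eef_pos: [0.5496, 0.1427, 0.0475]
tcp_rot: [-0.276, -3.12, 0.001]
wrist_force: [-25.9, 7.2, 18.4]
finger_gap: 0.0267
gripper_force: 73.6
```

```bash
python3 chk.py
```

```text
tcp jig [0.03452219 0.00070492] 0.04747630712586477 [-2.76272008e-01 -3.11998474e+00  1.22074368e-03] F jig [-26.15954397   0.78273976] 19.174784725673504
rib -0.045 [-0.0135  0.0129] z 0.0776 z by side 0.0776 0.0776
rib -0.035 [-0.0136  0.013 ] z 0.0777 z by side 0.0777 0.0777
rib -0.025 [-0.0137  0.0129] z 0.0777 z by side 0.0776 0.0777
sole -0.045 [-0.0275  0.0267] z 0.0377 z by side 0.0377 0.0377
sole -0.035 [-0.0278  0.027 ] z 0.0377 z by side 0.0377 0.0377
sole -0.025 [-0.0279  0.027 ] z 0.0376 z by side 0.0376 0.0376
rear end x -0.01558116104348183
```

The force rose from 16 to 26 N with no further travel, so the runner is on the stop. I'll check that it holds steady, then hand in.

Call:
play_rows(
  motion=[
    [[0,0,0,0,0,0,1],[0,0,0,0,0,0,1],[0,0,0,0,0,0,1],[0,0,0,0,0,0,1],[0,0,0,0,0,0,1],[0,0,0,0,0,0,1]],
  ],
)

```text
clock: 11.15
eef_pos: [0.5496, 0.1427, 0.0475]
tcp_rot: [-0.276, -3.12, 0.001]
wrist_force: [-24.9, 5.4, 18.6]
finger_gap: 0.0271
gripper_force: 73.6
```

```bash
python3 -c "
from h import *
s=env.get_state(); print(s['eef_pos'],s['wrist_force'],s['gripper_force'],s['clock'])
if np.linalg.norm(s['wrist_force'][:2])>18: print(workorder.close_job())"
```

```text
[0.5496082  0.14274067 0.04746634] [-24.87425598   5.38362655  18.60360624] 73.63210201263428 11.15
the job is handed in; nothing more can be done
None
```

The runner lies flat in the jig, held against the steel stop with about 25 N of push and a 70 N grip; I handed the job in at 11.2 s, but the hand-in returned no verdict.

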